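# Store the press's stop blade and punch the panel

### The job

The feed of the yellow bench press is shut off by an upright steel stop blade with an orange grip: lift it out and put it edgewise into the empty slot of the wooden rack, keeping hold of it until it is fully home (do not drop it in). Then slide the carriage along its track until the red dot lies under the punch tip, and push the black palm pad all the way down once the dot is there, so that the punch comes down inside the dot and nowhere else; then let the ram spring back up. Leave the two spare blades and everything else on the table where they are.

Things in the scene. Friction and masses are not known exactly. Their poses are not given: they have to be found in the camera images.
- press: Yellow bench press, fixed. Base 140 (x) x 465 mm (y -250 to +215), 20 mm high; origin on the table, track along y. Punch axis at y = +100 mm; column (y 160 to 210, 175 mm high) and arm (170 mm high) at the +y end. At y = -10 mm two dark gate guides, 74 mm high, 94 mm apart across the track, hold the stop blade upright.
- stop_blade: Loose steel blade 116 long (x) x 5 thick (y) x 80 mm high, on its top edge an orange grip bar 90 x 18 x 34 mm (78 to 112 mm above the origin). 0.2 to 0.4 kg. Origin: middle of the bottom edge, z up. Starts upright across the track, bottom edge 26 mm above the table, 48 mm deep in the guides, blocking the carriage. Grip the bar across its 18 mm.
- stop_blade_grip (a point): Middle of the top face of the orange grip bar, 112 mm above the blade's bottom edge.
- rack: Wooden block, fixed, 150 (x) x 200 (y) x 72 mm high, origin at the middle of its underside. Three slots along x, open at the top, at y = -65, 0 and +65 mm; each 125 mm long, 11 mm wide, with chamfered mouth, 62 mm deep (floor 10 mm above the table). Two hold spare blades, one is empty.
- slot_pad: Thin green strip on the floor of the empty slot (fixed); origin at the middle of the slot's floor, 10 mm above the table, 62 mm below the mouth; x along the slot. The stop blade is fully home when its origin is here (either way round): its grip bar then tops out 122 mm above the table.
- spare_a: Spare blade with a black grip, same size as the stop blade and same origin, standing in a slot of the rack. Leave it alone.
- spare_b: Second spare blade with a black grip, likewise. Leave it alone.
- carriage (a joint): Travel of the carriage along the press's +y, in m: 0 at the outer end of the track, 0.20 at the inner end. The carriage is an aluminium plate (86 mm wide, top 32 mm above the table; with panel 36 mm) that carries a white panel with a red dot; it slides with about 2 N of friction and stays where it is left.
- carriage_grip (a point): Middle of the top face of the carriage's blue grip post, 40 mm (press x) x 20 mm (press y), 50 mm tall, its top 82 mm above the table. The red dot lies 110 mm further along the press's +y.
- dot (a point): Centre of the red dot, 16 mm across, on the white panel, 36 mm above the table.
- punch_tip (a point): Point of the punch at the bottom of the ram, 64 mm above the table when up; it moves straight up and down only.
- ram_pad (a point): Middle of the top face of the black round palm pad, 54 mm across, on the ram right above the punch tip; 206 mm above the table when up.
- ram (a joint): Downward travel of the ram in m: 0 up, 0.028 fully down (punch on the panel). It springs back; about 7 N starts it and 13 N brings it fully down.
- yellow_meter: Loose yellow survey meter, a box 190 x 105 x 95 mm with a handle (162 mm high in all), bystander; origin at the middle of its underside.
- grey_meter: Loose grey survey meter, same shape, bystander.
- screwdriver: Loose screwdriver 190 mm long, lying on the table, bystander.
- jar: Loose jar, 60 mm across, 75 mm high, bystander; origin at the middle of its underside.

How it is judged:
On the way, in this order (a step that is already met when the one before it is completed fails the run):
1. the stop blade is home in the empty slot while the fingers still hold it (z of stop_blade in the frame of slot_pad below 0.01 m and horizontal distance between stop_blade and slot_pad below 0.015 m and angle between the x axis of stop_blade and the x axis of slot_pad, either way round below 0.12 rad and angle between stop_blade's own z axis and vertical below 0.15 rad and contact force between the fingers and stop_blade above 0.5 N), for 0.1 s.
2. the red dot lies under the punch tip (horizontal distance between dot and punch_tip below 0.008 m), for 0.2 s.
3. the ram is pressed all the way down on the dot (horizontal distance between dot and punch_tip below 0.008 m and value of joint ram above 0.024 m), for 0.05 s.
At the end, for the whole second after the job is handed in: The stop blade rests in the formerly empty slot, bottom edge within 6 mm of the slot floor, within 15 mm of its middle, in line with the slot and upright; the red dot's centre is within 8 mm (horizontally) of the punch tip; the ram is back up (within 4 mm) (z of stop_blade in the frame of slot_pad below 0.006 m and horizontal distance between stop_blade and slot_pad below 0.015 m and angle between the x axis of stop_blade and the x axis of slot_pad, either way round below 0.12 rad and angle between stop_blade's own z axis and vertical below 0.15 rad and horizontal distance between dot and punch_tip below 0.008 m and value of joint ram below 0.004 m and linear speed of stop_blade below 0.02 m/s); the robot touches nothing.
It fails at once if the ram is pushed down more than 12 mm while the dot is not under the punch (value of joint ram above 0.012 m and not (horizontal distance between dot and punch_tip below 0.008 m)).
It fails at once if a spare blade is moved more than 20 mm (distance of any of spare_a, spare_b from where it was at the start of the episode above 0.02 m).
It fails at once if a bystander is moved more than 30 mm (distance of any of yellow_meter, grey_meter, screwdriver, jar from where it was at the start of the episode above 0.03 m).
It also fails if it takes over 72 s, if anything falls off the work surface, if the arm or the gripper's body presses on something with over 40 N, if the wrist force passes 120 N, or if a joint passes its speed limit or range.

### The arm

A 6-joint arm with a two-finger parallel gripper is mounted at the origin on the work surface. World frame = base frame: x ahead of the robot, y to its left, z up, the work surface at z = 0. Lengths are in m, angles in rad, forces in N, time in s.
With the tool pointing down it reaches from about 0.25 to 0.775 m from the base axis. Payload 4 kg.
Tool frame: the origin (TCP) lies at the very end of the fingers, on their centre line; the grasp point (between the pads) lies 19 mm behind it; z points along the fingers, y is the line along which they close (so a half turn about z gives the same grasp; the last joint's range is limited). The gripper opens to 85 mm and grips with 20 to 120 N. Pads are 22 mm wide; open, the fingers measure 114 mm over their backs; the gripper's body (76 mm by 85 mm) begins 54 mm behind the grasp point. The pads swing forward as they close: fully open they stand 13 mm farther back than shut.
Start: joints at [1.196, 0.087, 1.371, -0, 1.684, -0.103], TCP at [0.148, 0.53, 0.231] pointing down, gripper open.
Joint ranges: [-3.1, 3.1], [-0.76, 2.03], [0.27, 2.55], [-1.08, 4.22], [0.17, 2.65], [-2.57, 2.57]. Speed limits (rad/s): [2.79, 2.79, 3.14, 3.14, 3.14, 3.14].

### API

Orientations are given as a unit quaternion [x, y, z, w].
In Python, from bench import manip gives the robot as it stands.
- The arm moves only by the shell command python3 -m creep 'ROWS' [OPENING] [FORCE]. ROWS is a JSON object of lists of equal length, an entry for each row: "translation": the shift along the tool's x, y, z scaled (see below), a list of three; "roll": the turn about the tool's z scaled (see below). In form: {"translation": [[x, y, z], ...], "roll": [roll, ...]}. A call has 1 to 10 rows; each row shifts and turns the commanded pose from where the row before left it, along the tool's axes as they then stand; what a row does not reach is not made up. The controller multiplies each number of a shift by 0.4 m and each number of a turn by pi/4 rad. A row lasts 1/12 s, in which the tool goes at most 41.7 mm and 7.16 degrees, less where a joint would pass 70% of its speed; a pose out of reach is approached as far as the arm can. A call with a number of a shift or a turn outside -1 to 1 is refused whole. A call with a gripper value outside its range is refused whole. OPENING is the opening, from -1 (shut) to 1 (fully open), set as the call begins (- or left out, the last holds). The fingers move at their own pace and stop on an object; FORCE is the grip in N (left out, the last holds). Time passes only in rows, so rows that do not move let the fingers close. It gives the time, the measured TCP pose, the force, the opening and the grip force at its end, in the units of the state.
- manip.state(): the state, without advancing time (a new reading comes with each control period).
- manip.read_camera(name): name is "scene" or "top" or "wrist"; returns a dict with "pixels" (400x640x3 uint8, red, green, blue), "intrinsics" (3x3 intrinsics, pixels), "extrinsics" (4x4, takes a point from camera to world coordinates). Camera axes: x right, y down, z forward; pixel columns grow to the right and rows downward; lengths in m; the calibration is good to about 2 mm. A picture is of the moment at which its call begins. There is no depth.
- manip.close_job(): hands the job in; it is judged then, once.
The state is a dict: "time_s": time; "joint_positions": joint angles; "joint_velocities": joint speeds; "effort": joint torques, N m; "eef_pos": TCP position; "ee_rot": TCP orientation; "ft_force": force on the tool from outside, world axes, zero at the start; "moment": the same for the moment, N m; "grip_width": finger opening in m; "grip_force": force on a finger pad.
Only numpy, scipy, OpenCV 4.12 (cv2) and the standard library are available. Lean on these libraries where they do the work, as an engineer would, in place of code of your own. Each camera call takes 0.05 s, during which the arm holds its last target. There are 200 camera calls.

## Working session

There is one attempt and no reset: what is moved stays moved. The work goes in short steps, Python scripts to look and compute and a shell command to move; the robot and the scene stay as the last step left them, time stands still between calls to the robot, and variables do not carry over. Pictures are saved under pics/ and viewed, at most 10 in all, crops included, and the job is handed in when it is done.

```bash
mkdir -p pics
cat > h.py <<'E'
import numpy as np,cv2,json
from bench import manip
def snap(n,f):
    c=manip.read_camera(n); cv2.imwrite('pics/'+f+'.png',c['pixels'][:,:,::-1]); np.savez('pics/'+f+'.npz',K=c['intrinsics'],T=c['extrinsics'],P=c['pixels']); return c
def ray(f,uv,z):
    d=np.load('pics/'+f+'.npz'); K,T=d['K'],d['T']
    r=T[:3,:3]@np.linalg.inv(K)@np.array([uv[0],uv[1],1.]); o=T[:3,3]
    return o+r*(z-o[2])/r[2]
def proj(f,p):
    d=np.load('pics/'+f+'.npz'); K,T=d['K'],d['T']
    q=K@(T[:3,:3].T@(np.array(p)-T[:3,3])); return q[:2]/q[2]
E
python3 - <<'E'
from h import *
for n in['top','scene']:
    c=snap(n,n+'0'); print(n,c['extrinsics'].round(3).tolist(),c['intrinsics'].round(1).tolist())
s=manip.state(); print(s['time_s'],s['eef_pos'],s['ee_rot'],s['grip_width'])
E
```

```text
top [[-0.076, -0.975, 0.206, 0.21], [-0.997, 0.075, -0.012, -0.028], [-0.004, -0.207, -0.978, 1.69], [0.0, 0.0, 0.0, 1.0]] [[519.8, 0.0, 313.4], [0.0, 519.8, 202.5], [0.0, 0.0, 1.0]]
scene [[-0.545, 0.669, -0.506, 1.125], [0.838, 0.435, -0.329, 0.343], [0.0, -0.603, -0.797, 1.123], [0.0, 0.0, 0.0, 1.0]] [[446.2, 0.0, 318.8], [0.0, 446.2, 202.6], [0.0, 0.0, 1.0]]
0.1 [0.14747712 0.52938402 0.23023491] [ 1.35477438e-01  9.90779898e-01 -9.95872136e-04 -2.54763393e-04] 0.08545549051600196
```

View pics/top0.png

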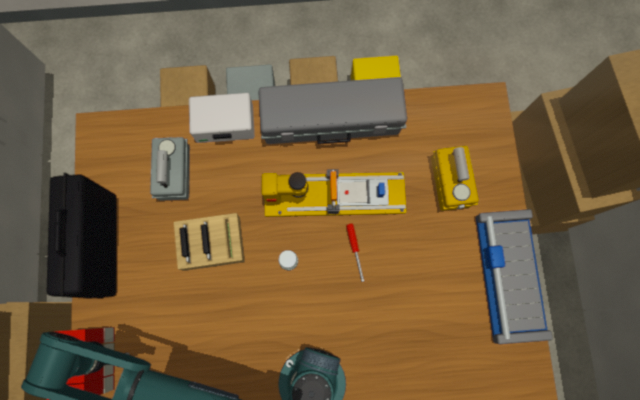

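View pics/scene0.png

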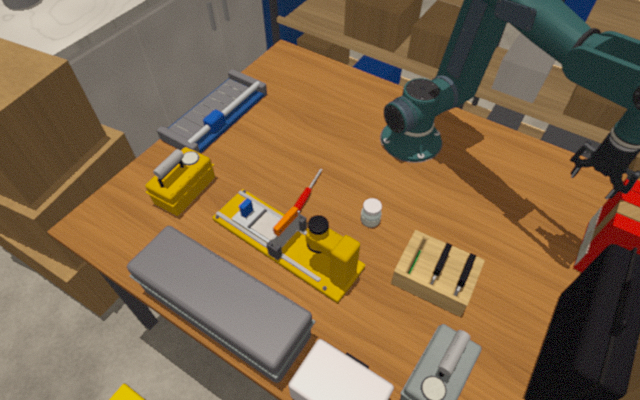

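The top view shows the press spanning about (263–407, 172–216), with its orange grip near (334,187), red dot at (347,192), blue post at (381,189) and pad at (297,183). The rack is near (208,242), and its empty slot is the rightmost one, near (228,240). I'll enlarge both views to measure.

Run:
```python
from h import *
a=cv2.imread('pics/top0.png'); b=cv2.imread('pics/scene0.png')
A=cv2.resize(a[160:275,255:415],None,fx=5,fy=5,interpolation=cv2.INTER_CUBIC)
cv2.imwrite('pics/c1.png',A)
B=cv2.resize(a[205:275,165:250],None,fx=7,fy=7,interpolation=cv2.INTER_CUBIC)
cv2.imwrite('pics/c2.png',B)
def comp(f,m,roi):
    P=np.load('pics/'+f+'.npz')['P'].astype(int); h=cv2.cvtColor(P.astype(np.uint8),cv2.COLOR_RGB2HSV)
    k=cv2.inRange(h,*m); z=np.zeros_like(k); u0,v0,u1,v1=roi; z[v0:v1,u0:u1]=k[v0:v1,u0:u1]
    n,l,st,ce=cv2.connectedComponentsWithStats(z)
    for i in range(1,n):
        if st[i,4]>8: print(f,st[i].tolist(),ce[i].round(1), cv2.minAreaRect(np.argwhere(l==i)[:,::-1].astype(np.float32)))
print('orange');O=((6,170,120),(17,255,255))
comp('top0',O,(320,160,345,220)); comp('scene0',O,(265,195,315,240))
print('red');R=((0,150,90),(4,255,255))
comp('top0',R,(340,180,353,205))
print('blue');Bm=((100,120,50),(125,255,255))
comp('top0',Bm,(365,170,395,205)); comp('scene0',Bm,(225,190,265,225))
print('green');G=((35,80,30),(85,255,255))
comp('top0',G,(215,205,240,270)); comp('scene0',G,(395,225,435,285))
print('black');K=((0,0,0),(180,255,45))
comp('top0',K,(283,165,312,202)); comp('scene0',K,(300,208,335,245))
print('yellow');Y=((20,150,60),(32,255,255))
comp('top0',Y,(255,160,420,225))
print('rack');W=((10,60,120),(22,150,255))
```

```text
orange
top0 [320, 160, 25, 6, 58] [329.6 161.4] ((331.71624755859375, 160.79730224609375), (4.767570495605469, 24.49544906616211), 80.53767395019531)
top0 [330, 171, 7, 25, 49] [332.5 180.1] ((333.0, 183.0), (24.0, 6.0), 90.0)
top0 [332, 189, 5, 12, 15] [335.2 195.4] ((335.5172424316406, 194.70689392089844), (3.3425159454345703, 10.956025123596191), 21.801406860351562)
top0 [320, 216, 25, 4, 100] [332.  217.5] ((332.0, 217.5), (3.0, 24.0), 90.0)
scene0 [274, 195, 27, 41, 322] [286.7 217.9] ((289.38031005859375, 215.35801696777344), (11.484623908996582, 45.443077087402344), 35.83765411376953)
scene0 [310, 203, 5, 6, 10] [311.9 204.8] ((311.673095703125, 205.13461303710938), (3.7262067794799805, 5.099019527435303), 11.309932708740234)
scene0 [301, 211, 5, 4, 9] [303.  212.4] ((302.85296630859375, 212.5882568359375), (4.365641117095947, 2.1828205585479736), 14.03624439239502)
red
blue
top0 [378, 183, 7, 14, 77] [380.6 189.6] ((381.0, 189.5), (13.0, 6.0), 90.0)
scene0 [240, 199, 13, 18, 151] [245.8 207.6] ((245.91763305664062, 207.62939453125), (16.378250122070312, 11.28038501739502), 77.47119140625)
green
scene0 [408, 250, 13, 24, 60] [414.4 261.4] ((414.5000305175781, 261.5000305175781), (2.236067771911621, 25.491174697875977), 26.56505012512207)
black
scene0 [309, 216, 19, 18, 230] [318.1 224.3] ((318.0, 224.5), (17.0, 18.0), 90.0)
yellow
top0 [338, 171, 67, 5, 210] [370.3 173.5] ((371.0, 173.0), (4.0, 66.0), 90.0)
top0 [261, 173, 146, 44, 2590] [303.7 197.9] ((333.5, 194.5), (43.0, 145.0), 90.0)
top0 [303, 173, 24, 5, 78] [314.3 174.8] ((314.4787902832031, 174.57608032226562), (3.995009422302246, 22.871429443359375), 87.1375961303711)
top0 [388, 177, 19, 28, 439] [396.8 191.8] ((396.73675537109375, 191.0509033203125), (27.073232650756836, 17.16190528869629), 86.18592071533203)
rack
```

View pics/c1.png

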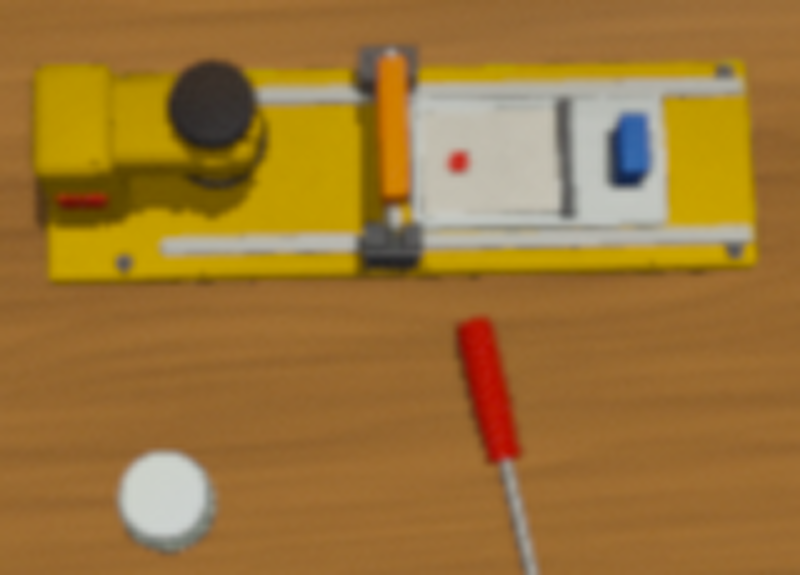

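View pics/c2.png

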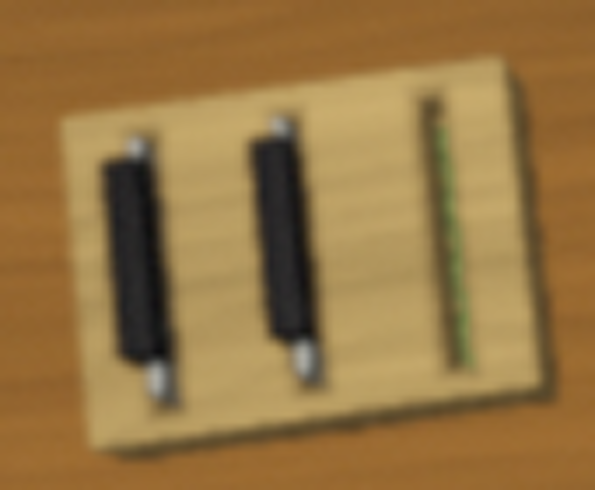

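c1 shows the base corners at (745,62), (755,265) and (50,280), the dot at (458,162) and the post top at (632,140). In c2 the rack's top corners are (62,118), (503,58), (545,385) and (92,447), and the slot's mouth runs from (430,97) to (458,370).

```bash
cat >> h.py <<'E'
from scipy.optimize import least_squares
def W(q,p): c,s=np.cos(q[2]),np.sin(q[2]); return np.array([q[0]+c*p[0]-s*p[1],q[1]+s*p[0]+c*p[1],p[2]])
def fit(obs,q0): # obs: (img, pt, uv)
    f=lambda q: np.concatenate([proj(i,W(q,p))-uv for i,p,uv in obs])
    r=least_squares(f,q0); return r.x, r.fun.reshape(-1,2).round(1).tolist()
E
python3 - <<'E'
from h import *
t1=lambda x,y:np.array([(x+.5)/5-.5+255,(y+.5)/5-.5+160]); t2=lambda x,y:np.array([(x+.5)/7-.5+165,(y+.5)/7-.5+205])
qp,r=fit([('top0',(.07,-.25,.02),t1(745,62)),('top0',(-.07,-.25,.02),t1(755,265)),('top0',(-.07,.215,.02),t1(50,280))],[.6,0,0])
print('press',qp,r)
qr,r=fit([('top0',(.075,.1,.072),t2(62,118)),('top0',(.075,-.1,.072),t2(503,58)),('top0',(-.075,-.1,.072),t2(545,385)),('top0',(-.075,.1,.072),t2(92,447)),('top0',(.0625,-.065,.072),t2(430,97)),('top0',(-.0625,-.065,.072),t2(458,370))],[.4,.2,0])
print('rack',qr,r)
print('slot',W(qr,(0,-.065,.01)),'grip',W(qp,(0,-.01,.138)),'pad',W(qp,(0,.1,.206)))
d=ray('top0',t1(458,162),.036); b=ray('top0',t1(632,140),.082);print('dot',d,'post',b, 'dist',np.linalg.norm((d-b)[:2]))
print('orange top',ray('top0',t1(392,127),.138))
print('pad top',ray('top0',t1(211,103),.206))
for n,p in [('orange end+',W(qp,(.045,-.01,.138))),('orange end-',W(qp,(-.045,-.01,.138))),('pad',W(qp,(0,.1,.206))),('post',b),('slotmid pad',W(qr,(0,-.065,.01))),
 ('slotmouth+',W(qr,(.0625,-.065,.072))),('slotmouth-',W(qr,(-.0625,-.065,.072))),('rackc',W(qr,(.075,-.1,.072))),('rackc2',W(qr,(-.075,-.1,.072))),('pc',W(qp,(.07,-.25,.02))),('pc2',W(qp,(.07,.215,.02)))]: print(n,proj('scene0',p))
b=cv2.imread('pics/scene0.png')
A=cv2.resize(b[190:310,205:365],None,fx=5,fy=5,interpolation=cv2.INTER_CUBIC);cv2.imwrite('pics/c3.png',A)
E
```

```text
press [ 0.58859817 -0.10164307 -0.05758002] [[0.2, -0.4], [0.5, 0.3], [-0.7, 0.1]]
rack [0.45579621 0.29340223 0.06355326] [[0.3, 0.1], [0.1, -0.1], [-0.6, 0.1], [0.0, 0.3], [-0.0, -0.3], [0.2, -0.1]]
slot [0.45992439 0.22853345 0.01      ] grip [ 0.58802269 -0.11162649  0.138     ] pad [ 0.59435299 -0.00180879  0.206     ]
dot [ 0.58574563 -0.15698788  0.036     ] post [ 0.58106101 -0.26497142  0.082     ] dist 0.10808510428243298
orange top [ 0.58770425 -0.11055288  0.138     ]
pad top [ 0.5938967 -0.0018564  0.206    ]
orange end+ [275.35922407 227.86703876]
orange end- [296.27851584 205.95682635]
pad [318.80313653 222.28516042]
post [245.80708889 202.81525184]
slotmid pad [413.0434594  265.43872246]
slotmouth+ [408.02121683 272.10235103]
slotmouth- [425.29650775 237.29315297]
rackc [393.91447097 269.98894885]
rackc2 [415.24865844 228.91071485]
pc [212.02877833 216.11204734]
pc2 [338.05461713 300.67368356]
```

View pics/c3.png

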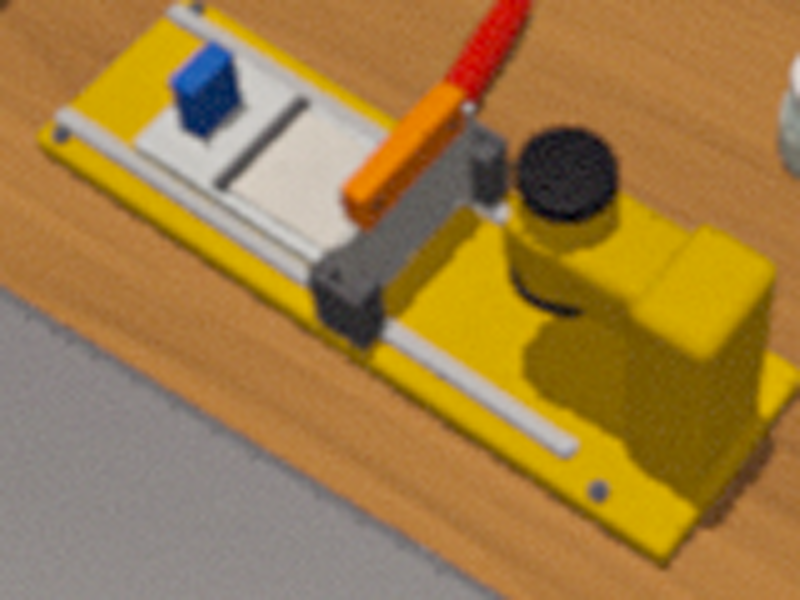

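The scene view agrees with the top fit to about 1 px: the pad is at (318.6,222) and the base corner at (213,218). Next I'll write a helper that works out moves in tool units.

```bash
cat >> h.py <<'E'
from scipy.spatial.transform import Rotation as Ro
def go(x,y,z,yaw):
    "units: roll first, then shift in rolled tool axes; yaw = tool y relative to world y"
    s=manip.state(); R=Ro.from_quat(s['ee_rot']).as_matrix()
    cur=np.arctan2(-R[0,1],R[1,1]); d=(yaw-cur+np.pi/2)%np.pi-np.pi/2
    G=Ro.from_euler('z',yaw).as_matrix()@np.diag([-1,1,-1.])
    if abs(yaw-cur)>np.pi/2: G=G@np.diag([-1,-1,1])
    print('roll',round(-d/(np.pi/4),4),'shift',(G.T@(np.array([x,y,z])-s['eef_pos'])/.4).round(4),'tilt',R[2].round(4))
E
python3 - <<'E'
from h import *
go(.588,-.1112,.26,-.0576)
E
```

```text
roll -0.2727 shift [-1.1917 -1.5354 -0.0744] tilt [ 2.e-04 -2.e-03 -1.e+00]
```

```bash
python3 -m creep '{"translation":[[0,0,-0.037],[0,0,-0.037],[-0.03,-0.04,0],[-0.05,-0.064,0],[-0.05,-0.064,0],[-0.05,-0.064,0],[-0.05,-0.064,0],[-0.05,-0.064,0],[-0.05,-0.064,0],[-0.05,-0.064,0]],"roll":[-0.136,-0.136,0,0,0,0,0,0,0,0]}' 1 40
python3 -m creep '{"translation":[[-0.05,-0.064,0],[-0.05,-0.064,0],[-0.05,-0.064,0],[-0.05,-0.064,0],[-0.05,-0.064,0],[-0.05,-0.064,0],[-0.05,-0.064,0],[-0.05,-0.064,0],[-0.05,-0.064,0],[-0.05,-0.064,0]],"roll":[0,0,0,0,0,0,0,0,0,0]}'
python3 - <<'E'
from h import *
go(.588,-.1112,.26,-.0576)
E
```

```text
time_s: 0.93
eef_pos: [0.2884, 0.3246, 0.2604]
ee_rot: [0.029, 1.0, -0.0, -0.0]
ft_force: [0.9, -0.5, 0.7]
grip_width: 0.0854
grip_force: 0.0
time_s: 1.77
eef_pos: [0.4732, 0.0574, 0.2604]
ee_rot: [0.029, 1.0, 0.0, -0.0]
ft_force: [-0.4, 1.0, 0.6]
grip_width: 0.0853
grip_force: 0.0
roll -0.0011 shift [-0.3108 -0.4043  0.001 ] tilt [ 8.e-04  2.e-04 -1.e+00]
```

```bash
python3 -m creep '{"translation":[[-0.05,-0.064,0],[-0.05,-0.064,0],[-0.05,-0.064,0],[-0.05,-0.064,0],[-0.05,-0.064,0],[-0.05,-0.064,0],[-0.011,-0.02,0],[0,0,0],[0,0,0]],"roll":[0,0,0,0,0,0,0,0,0]}'
python3 - <<'E'
from h import *
go(.588,-.1112,.11,-.0576); snap('wrist','w1')
E
```

```text
time_s: 2.52
eef_pos: [0.5872, -0.1095, 0.26]
ee_rot: [0.029, 1.0, 0.001, -0.001]
ft_force: [-0.7, 0.3, 0.1]
grip_width: 0.0854
grip_force: 0.0
roll -0.0016 shift [-0.0022 -0.0042  0.3751] tilt [ 0.002   0.0012 -1.    ]
```

View pics/w1.png

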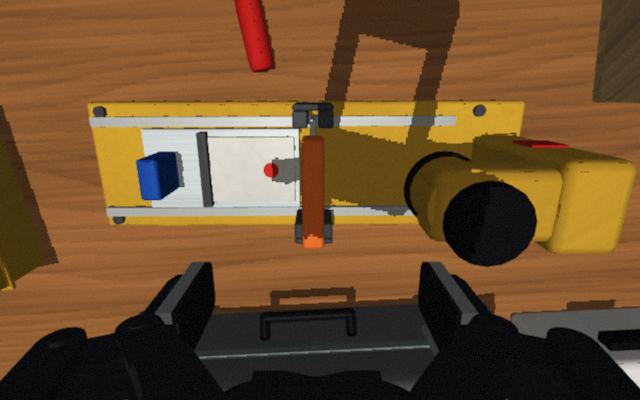

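The wrist view shows the bar top spanning (303–324, 137–236), the dot at (270,170), the pad centre at (490,222), and the press corners near (89,103), (110,226) and (523,101). I'll use it to refine the fit.

Run:
```python
from h import *
print('bar',ray('w1',(313.5,187),.138),ray('w1',(313.5,137),.138),ray('w1',(313.5,237),.138),'dot',ray('w1',(270.5,170.5),.036),'pad',ray('w1',(490,222),.206))
t1=lambda x,y:np.array([(x+.5)/5-.5+255,(y+.5)/5-.5+160])
q,r=fit([('w1',(-.07,-.25,.02),(89,103)),('w1',(.07,-.25,.02),(110,226)),('w1',(-.07,.215,.02),(523,101))],[.6,-.1,0])
print(q,r,W(q,(0,-.01,.138)),W(q,(0,.1,.2)))
print('post',ray('w1',(151,175),.082))
```

```text
bar [ 0.58422886 -0.11142321  0.138     ] [ 0.54557036 -0.1090065   0.138     ] [ 0.62637531 -0.11405797  0.138     ] dot [ 0.59038103 -0.15839086  0.036     ] pad [ 0.59422053 -0.0056256   0.206     ]
[ 0.5939863  -0.1022511  -0.05677102] [[-3.5, 0.1], [-1.0, 1.3], [4.4, 0.5]] [ 0.5934189  -0.11223499  0.138     ] [ 0.59966036 -0.00241221  0.2       ]
post [ 0.57830519 -0.26383839  0.082     ]
```

```bash
python3 -m creep '{"translation":[[-0.002,-0.005,0.04],[0,0,0.05],[0,0,0.05],[0,0,0.05],[0,0,0.05],[0,0,0.05],[0,0,0.05],[0,0,0.035],[0,0,0],[0,0,0]],"roll":[0,0,0,0,0,0,0,0,0,0]}'
python3 -m creep '{"translation":[[0,0,0],[0,0,0],[0,0,0],[0,0,0],[0,0,0],[0,0,0],[0,0,0],[0,0,0],[0,0,0],[0,0,0]],"roll":[0,0,0,0,0,0,0,0,0,0]}' -1 60
```

```text
time_s: 3.4
eef_pos: [0.5874, -0.1101, 0.1107]
ee_rot: [0.028, 1.0, 0.0, -0.001]
ft_force: [-0.1, -1.2, 0.5]
grip_width: 0.0855
grip_force: 0.0
time_s: 4.23
eef_pos: [0.5887, -0.1119, 0.1116]
ee_rot: [0.029, 1.0, -0.0, 0.001]
ft_force: [-0.8, 0.5, 4.4]
grip_width: 0.0167
grip_force: 59.7
```

```bash
python3 -m creep '{"translation":[[0,0,-0.01],[0,0,-0.025],[0,0,-0.03],[0,0,-0.04],[0,0,-0.05],[0,0,-0.05],[0,0,-0.05],[0,0,-0.05],[0,0,-0.05],[0,0,-0.02]],"roll":[0,0,0,0,0,0,0,0,0,0]}'
python3 - <<'E'
from h import *
go(.455,-.1112,.26,-.0576); go(.46,.2285,.26,.0636)
E
```

```text
time_s: 5.07
eef_pos: [0.5893, -0.1119, 0.2653]
ee_rot: [0.029, 1.0, -0.001, 0.003]
ft_force: [-0.5, -0.7, -1.6]
grip_width: 0.0171
grip_force: 59.0
roll -0.0006 shift [ 0.3352 -0.0177  0.0132] tilt [-0.0058 -0.0011 -1.    ]
roll -0.1549 shift [0.2684 0.8697 0.0132] tilt [-0.0058 -0.0011 -1.    ]
```

```bash
python3 -m creep '{"translation":[[0.03,0,0],[0.05,0,0],[0.055,0,0],[0.055,0,0],[0.055,0,0],[0.05,0,0],[0.04,0,0],[0,0,0],[0,0,0],[0,0,0]],"roll":[0,0,0,0,0,0,0,-0.078,-0.077,0]}'
python3 - <<'E'
from h import *
go(.46,.2285,.26,.0636)
E
```

```text
time_s: 5.9
eef_pos: [0.454, -0.1037, 0.2609]
ee_rot: [-0.032, 0.999, 0.0, -0.0]
ft_force: [-0.7, 0.5, -3.4]
grip_width: 0.0166
grip_force: 58.8
roll 0.0011 shift [-0.0678  0.8279  0.0022] tilt [ 1.e-04  2.e-04 -1.e+00]
```

```bash
python3 -m creep '{"translation":[[-0.005,0.04,0],[-0.007,0.07,0],[-0.007,0.08,0],[-0.007,0.08,0],[-0.007,0.08,0],[-0.007,0.08,0],[-0.007,0.08,0],[-0.007,0.08,0],[-0.007,0.08,0],[-0.007,0.06,0]],"roll":[0,0,0,0,0,0,0,0,0,0]}'
python3 -m creep '{"translation":[[0,0.05,0],[0,0.03,0],[0,0.018,0],[0,0,0],[0,0,0],[0,0,0]],"roll":[0,0,0,0,0,0]}'
python3 - <<'E'
from h import *
go(.46,.2285,.18,.0636)
for n in['wrist','scene']: snap(n,n[0]+'2')
E
```

```text
time_s: 6.73
eef_pos: [0.4626, 0.1919, 0.2606]
ee_rot: [-0.032, 0.999, 0.0, -0.0]
ft_force: [0.7, -0.6, -3.8]
grip_width: 0.0167
grip_force: 59.2
time_s: 7.23
eef_pos: [0.4608, 0.2273, 0.2609]
ee_rot: [-0.031, 1.0, -0.0, 0.0]
ft_force: [-0.3, -0.3, -4.3]
grip_width: 0.0168
grip_force: 59.2
roll -0.0021 shift [0.0019 0.0031 0.2023] tilt [-0.e+00 -7.e-04 -1.e+00]
```

View pics/w2.png

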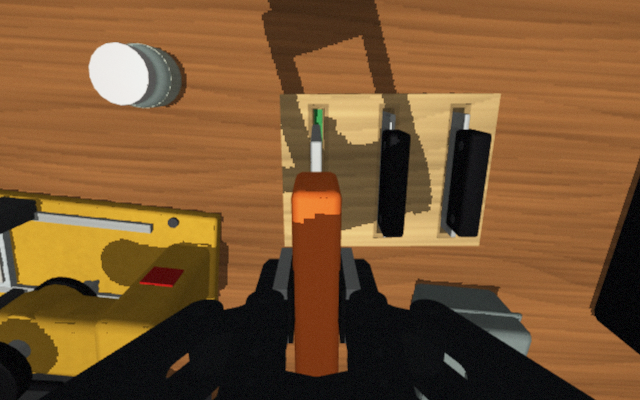

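The wrist view shows the blade end at (316,140–170) pointing at the slot end at (317,105), and the rack corners near (281,94), (500,94), (480,246) and (286,246). A zoomed crop will give better numbers.

Run:
```python
from h import *
a=cv2.imread('pics/w2.png');a=np.clip(a.astype(float)*1.5,0,255).astype(np.uint8)
cv2.imwrite('pics/c4.png',cv2.resize(a[85:210,275:365],None,fx=4.8,fy=4.8,interpolation=cv2.INTER_CUBIC))
q,r=fit([('w2',(-.075,-.1,.072),(281,94)),('w2',(-.075,.1,.072),(500,94)),('w2',(.075,.1,.072),(480,246)),('w2',(.075,-.1,.072),(286,246))],[.46,.29,.06])
print(q,r,W(q,(0,-.065,.01)))
s=manip.state();e=s['eef_pos'];q=(e[0],e[1],.0636)
for n,p in [('bar top end',(-.045,0,e[2]+.0264)),('bar top L',(-.045,-.009,e[2]+.0264)),('bar bot end',(-.045,0,e[2]-.0076)),('blade top corner',(-.058,0,e[2]-.0056)),('blade bot corner',(-.058,0,e[2]-.0856))]: print(n,proj('w2',W(q,p)), proj('s2',W(q,p)))
for xx in (-.0625,): print('slot end',proj('w2',W((.4558,.2934,.0636),(xx,-.065,.072))))
```

```text
[0.46004945 0.29478862 0.06429772] [[-0.5, 0.5], [1.5, -0.3], [-0.6, -0.3], [-0.6, 0.3]] [0.46422592 0.22992294 0.01      ]
bar top end [316.87376602 180.20334638] [439.18956694 193.80474032]
bar top L [290.51717404 180.2779659 ] [435.60647587 192.35277794]
bar bot end [316.79100772 161.31053303] [436.19403013 202.41746259]
blade top corner [316.71419377 131.46482316] [438.22951538 198.24893348]
blade bot corner [316.63590049 117.811     ] [431.6536072  217.06325303]
slot end [317.98408446 103.68583157]
```

View pics/c4.png

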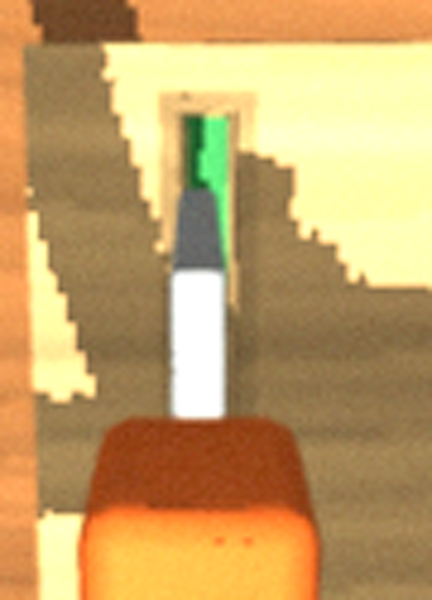

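The blade and slot agree in the wrist frame: x is within 1 mm, and the slot lies about 1.5 mm further +y. I'll descend to just above the mouth.

```bash
python3 -m creep '{"translation":[[0,0.002,0.02],[0,0.002,0.04],[0,0,0.04],[0,0,0.04],[0,0,0.04],[0,0,0.03],[0,0,0.015],[0,0,0],[0,0,0],[0,0,0]],"roll":[0,0,0,0,0,0,0,0,0,0]}'
python3 - <<'E'
from h import *
go(.461,.2289,.0956,.0636); snap('wrist','w3')
a=cv2.imread('pics/w3.png');a=np.clip(a.astype(float)*1.5,0,255).astype(np.uint8)
cv2.imwrite('pics/c5.png',cv2.resize(a[60:210,265:375],None,fx=4,fy=4,interpolation=cv2.INTER_CUBIC))
E
```

```text
time_s: 8.17
eef_pos: [0.4612, 0.2301, 0.1722]
ee_rot: [-0.032, 0.999, 0.0, 0.001]
ft_force: [0.7, 0.0, -2.6]
grip_width: 0.0168
grip_force: 59.2
roll -0.0002 shift [ 0.0008 -0.0031  0.1914] tilt [-2.3e-03  7.0e-04 -1.0e+00]
```

View pics/c5.png

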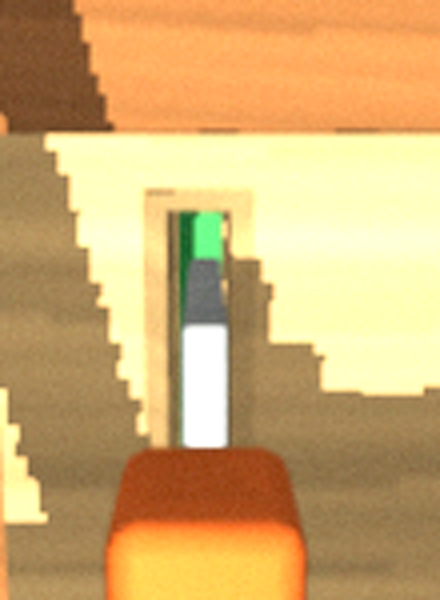

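The blade tip is centred at x=206 and the slot at about 200 (5.5 px/mm), so the blade sits roughly 1 mm too far +y. Next is the lengthwise gap.

Run:
```python
from h import *
t=lambda x,y:((x+.5)/4-.5+265,(y+.5)/4-.5+60)
b=manip.state()['eef_pos'][2]-.0856
print('blade bottom end',ray('w3',t(206,260),b),ray('w3',t(205,323),b+.08),'slot end mouth outer',ray('w3',t(199,190),.072),'inner low chamfer',ray('w3',t(200,211),.066),'rack edge',ray('w3',t(200,131),.072))
```

```text
blade bottom end [0.40785084 0.22646035 0.08674525] [0.4071239  0.22627293 0.16674525] slot end mouth outer [0.39776613 0.22466704 0.072     ] inner low chamfer [0.40151093 0.22504058 0.066     ] rack edge [0.38832543 0.22426129 0.072     ]
```

```bash
python3 -m creep '{"translation":[[0.005,-0.0035,0],[0,0,0],[0,0,0.015],[0,0,0.015],[0,0,0.015],[0,0,0.015],[0,0,0.015],[0,0,0]],"roll":[0,0,0,0,0,0,0,0]}'
```

```text
time_s: 8.88
eef_pos: [0.4575, 0.228, 0.1386]
ee_rot: [-0.032, 0.999, -0.001, -0.002]
ft_force: [0.0, -0.2, -3.9]
grip_width: 0.0173
grip_force: 59.2
```

```bash
python3 -m creep '{"translation":[[0,0,0.014],[0,0,0.014],[0,0,0.014],[0,0,0.014],[0,0,0.014],[0,0,0.014],[0,0,0.008],[0,0,0.005],[0,0,0.003],[0,0,0]],"roll":[0,0,0,0,0,0,0,0,0,0]}'
```

```text
time_s: 9.72
eef_pos: [0.4586, 0.2284, 0.1007]
ee_rot: [-0.032, 0.999, -0.0, -0.0]
ft_force: [-0.3, 0.7, -3.6]
grip_width: 0.0169
grip_force: 59.2
```

```bash
python3 -m creep '{"translation":[[0,0,0.006],[0,0,0.004],[0,0,0.003],[0,0,0.002],[0,0,0],[0,0,0]],"roll":[0,0,0,0,0,0]}'
```

```text
time_s: 10.22
eef_pos: [0.4587, 0.2285, 0.0956]
ee_rot: [-0.032, 0.999, 0.0, 0.0]
ft_force: [-3.2, -0.4, 0.9]
grip_width: 0.0171
grip_force: 59.9
```

```bash
python3 -m creep '{"translation":[[0,0,0.002],[0,0,0.001],[0,0,0],[0,0,0],[0,0,0]],"roll":[0,0,0,0,0]}'
```

```text
time_s: 10.63
eef_pos: [0.4588, 0.2286, 0.0956]
ee_rot: [-0.032, 0.999, 0.0, 0.0]
ft_force: [-4.1, -0.9, 8.5]
grip_width: 0.0167
grip_force: 60.7
```

Floor contact is at the expected height (z 0.0956, +8.5 N), so the blade is home. I'll open partway to stay clear of the neighbouring spare, then lift.

```bash
python3 -m creep '{"translation":[[0,0,-0.002],[0,0,0],[0,0,0],[0,0,0],[0,0,0],[0,0,0]],"roll":[0,0,0,0,0,0]}' -0.1 60
python3 -m creep '{"translation":[[0,0,-0.01],[0,0,-0.03],[0,0,-0.05],[0,0,-0.06],[0,0,-0.07],[0,0,-0.08],[0,0,-0.08],[0,0,-0.03],[0,0,0]],"roll":[0,0,0,0,0,0,0,0,0]}'
python3 - <<'E'
from h import *
go(.44,-.2644,.26,-.0576)
snap('scene','s3');snap('wrist','w4')
a=cv2.imread('pics/s3.png')[150:310,200:480];b=cv2.imread('pics/w4.png')
cv2.imwrite('pics/c6.png',np.vstack([cv2.resize(a,(560,320)),cv2.resize(b,(448,280))[:, :].copy() if 0 else cv2.copyMakeBorder(cv2.resize(b,(448,280)),0,0,0,112,0)]))
E
```

```text
time_s: 11.13
eef_pos: [0.4587, 0.2284, 0.0943]
ee_rot: [-0.032, 0.999, 0.0, -0.0]
ft_force: [-0.6, -0.4, 1.1]
grip_width: 0.0384
grip_force: 0.0
time_s: 11.88
eef_pos: [0.4604, 0.2291, 0.2642]
ee_rot: [-0.032, 0.999, 0.002, 0.005]
ft_force: [0.6, 0.7, 0.4]
grip_width: 0.0382
grip_force: 0.0
roll 0.1543 shift [-0.02   -1.2347  0.0104] tilt [-0.0098  0.003  -0.9999]
```

View pics/c6.png

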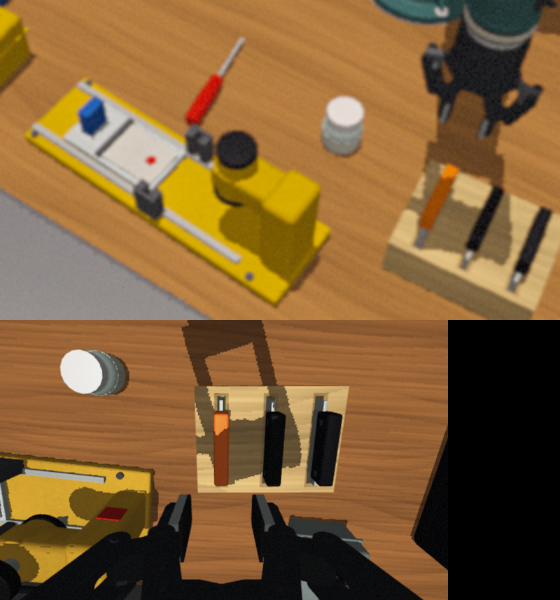

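The blade sits in the slot level with the spares, at (435,205) in the scene half. The press gate is clear and the dot is visible at (151,160). Next is the carriage post.

```bash
python3 -m creep '{"translation":[[0,0,0],[0,0,0],[-0.002,-0.04,0],[-0.002,-0.08,0],[-0.002,-0.08,0],[-0.002,-0.08,0],[-0.002,-0.08,0],[-0.002,-0.08,0],[-0.002,-0.08,0],[-0.002,-0.08,0]],"roll":[0.077,0.077,0,0,0,0,0,0,0,0]}' 0.6
python3 -m creep '{"translation":[[-0.002,-0.08,0],[-0.002,-0.08,0],[0,-0.08,0],[0,-0.08,0],[0,-0.08,0],[0,-0.08,0],[0,-0.08,0],[0,-0.05,0],[0,-0.02,0],[0,0,0]],"roll":[0,0,0,0,0,0,0,0,0,0]}'
python3 - <<'E'
from h import *
go(.58,-.265,.15,-.0576)
E
```

```text
time_s: 12.82
eef_pos: [0.4497, -0.0128, 0.2554]
ee_rot: [0.029, 1.0, 0.0, -0.003]
ft_force: [0.5, -0.8, -0.7]
grip_width: 0.0687
grip_force: 0.0
time_s: 13.65
eef_pos: [0.4374, -0.264, 0.2555]
ee_rot: [0.03, 1.0, 0.002, -0.002]
ft_force: [-0.4, -0.2, 0.7]
grip_width: 0.0684
grip_force: 0.0
roll -0.0032 shift [-0.3562  0.018   0.2638] tilt [ 0.0045  0.0031 -1.    ]
```

```bash
python3 -m creep '{"translation":[[-0.03,0.002,0.01],[-0.05,0.002,0.03],[-0.05,0.002,0.03],[-0.05,0.002,0.03],[-0.05,0.002,0.03],[-0.05,0.002,0.03],[-0.05,0.002,0.03],[-0.026,0.004,0.03],[0,0,0.02],[0,0,0.01]],"roll":[0,0,0,0,0,0,0,0,0,0]}'
python3 - <<'E'
from h import *
snap('wrist','w5')
go(.58,-.265,.05,-.0576)
P=np.load('pics/w5.npz')['P']; h=cv2.cvtColor(P,cv2.COLOR_RGB2HSV)
def cc(m,name,amin,z):
    n,l,st,ce=cv2.connectedComponentsWithStats(m)
    for i in range(1,n):
        if st[i,4]>amin: print(name,st[i].tolist(),ce[i].round(1),ray('w5',ce[i],z).round(4))
cc(cv2.inRange(h,(100,120,90),(125,255,255)),'blue',100,.082)
cc(cv2.inRange(h,(0,150,120),(4,255,255)),'red',40,.036)
E
```

```text
time_s: 14.48
eef_pos: [0.5805, -0.2622, 0.1558]
ee_rot: [0.028, 1.0, 0.001, -0.002]
ft_force: [-0.6, 0.5, -0.3]
grip_width: 0.0685
grip_force: 0.0
roll 0.0019 shift [-0.0005 -0.0059  0.2649] tilt [ 0.0041  0.0019 -1.    ]
red [428, 0, 33, 60, 1496] [443.7  31.4] [ 0.472  -0.1687  0.036 ]
```

```bash
python3 -m creep '{"translation":[[0,-0.006,0.03],[0,0,0.04],[0,0,0.04],[0,0,0.04],[0,0,0.04],[0,0,0.035],[0,0,0.03],[0,0,0.008],[0,0,0],[0,0,0]],"roll":[0,0,0,0,0,0,0,0,0,0]}'
python3 -m creep '{"translation":[[0,0,0],[0,0,0],[0,0,0],[0,0,0],[0,0,0],[0,0,0],[0,0,0],[0,0,0]],"roll":[0,0,0,0,0,0,0,0]}' -1 30
python3 - <<'E'
from h import *
s=manip.state();p=s['eef_pos'];qp=(.5886,-.1016,-.0576)
t=W(qp,(0,-.01,.05));print(t,s['ft_force']);go(*t[:2],p[2],-.0576)
E
```

```text
time_s: 15.37
eef_pos: [0.581, -0.267, 0.0541]
ee_rot: [0.029, 1.0, -0.0, 0.001]
ft_force: [0.4, -0.2, -0.5]
grip_width: 0.068
grip_force: 0.0
time_s: 16.03
eef_pos: [0.5813, -0.2669, 0.0542]
ee_rot: [0.029, 1.0, -0.0, 0.001]
ft_force: [-0.7, -0.6, 4.4]
grip_width: 0.0195
grip_force: 31.6
[ 0.58802432 -0.11158342  0.05      ] [-0.69574313 -0.61168583  4.43438677]
roll 0.0004 shift [0.0055 0.3886 0.    ] tilt [-1.3e-03 -8.0e-04 -1.0e+00]
```

```bash
python3 -m creep '{"translation":[[0,0.015,0],[0,0.035,0],[0,0.04,0],[0,0.05,0],[0,0.05,0],[0,0.05,0],[0,0.05,0],[0,0.04,0],[0,0.03,0],[0,0.012,0]],"roll":[0,0,0,0,0,0,0,0,0,0]}'
python3 -m creep '{"translation":[[0,0,0],[0,0,0]],"roll":[0,0]}'
python3 - <<'E'
from h import *
for n in ['wrist','top','scene']:
    f=n[0]+'6'; snap(n,f); P=np.load('pics/'+f+'.npz')['P']; h=cv2.cvtColor(P,cv2.COLOR_RGB2HSV)
    for nm,m,z in [('red',cv2.inRange(h,(0,130,60),(5,255,255))|cv2.inRange(h,(174,130,60),(180,255,255)),.036),('black',cv2.inRange(h,(0,0,0),(180,255,40)),.206),('blue',cv2.inRange(h,(100,120,40),(125,255,255)),.082)]:
        k,l,st,ce=cv2.connectedComponentsWithStats(m)
        for i in range(1,k):
            w=ray(f,ce[i],z)
            if st[i,4]>5 and np.hypot(w[0]-.59,w[1]+.05)<.15: print(f,nm,st[i].tolist(),ce[i].round(1),w.round(4))
E
```

```text
time_s: 16.87
eef_pos: [0.5897, -0.1153, 0.0541]
ee_rot: [0.028, 1.0, 0.0, 0.001]
ft_force: [-0.8, -3.1, 6.0]
grip_width: 0.0192
grip_force: 31.8
time_s: 17.03
eef_pos: [0.5897, -0.1153, 0.0542]
ee_rot: [0.028, 1.0, 0.001, 0.0]
ft_force: [-0.7, 2.9, 5.8]
grip_width: 0.0195
grip_force: 31.9
w6 red [174, 0, 62, 41, 2053] [205.7  17.7] [ 0.4842 -0.1552  0.036 ]
w6 red [520, 236, 32, 29, 725] [535.5 250.1] [ 0.5984 -0.0054  0.036 ]
w6 black [271, 108, 103, 67, 3661] [304.8 136. ] [ 0.5148 -0.1112  0.206 ]
w6 black [363, 116, 7, 2, 10] [365.8 116.3] [ 0.5151 -0.1127  0.206 ]
w6 black [375, 123, 2, 5, 6] [375.7 125.2] [ 0.5149 -0.113   0.206 ]
w6 black [38, 172, 602, 228, 44706] [343.1 347.7] [ 0.5083 -0.1119  0.206 ]
w6 blue [290, 213, 54, 132, 6428] [316.3 279.8] [ 0.5822 -0.1151  0.082 ]
t6 black [317, 136, 10, 7, 35] [320.1 139.5] [ 0.714  -0.0803  0.206 ]
t6 black [333, 139, 8, 3, 12] [336.8 140.2] [ 0.7077 -0.1299  0.206 ]
t6 black [317, 182, 32, 11, 126] [331.3 188.4] [ 0.5613 -0.101   0.206 ]
t6 blue [331, 193, 6, 5, 24] [333.7 194.8] [ 0.5692 -0.1131  0.082 ]
s6 red [315, 255, 5, 4, 16] [317.  256.5] [ 0.5962 -0.0066  0.036 ]
s6 black [283, 160, 22, 21, 164] [294.4 170.1] [ 0.4858 -0.1518  0.206 ]
s6 black [278, 187, 7, 8, 27] [280.9 190.3] [ 0.563 -0.141  0.206]
s6 black [268, 199, 34, 37, 507] [285.2 216.1] [ 0.6245 -0.0832  0.206 ]
s6 black [309, 216, 19, 18, 105] [319.2 224.5] [0.5995 0.0027 0.206 ]
s6 blue [280, 226, 8, 17, 91] [283.4 234.3] [ 0.6102 -0.1087  0.082 ]
```

```bash
python3 -m creep '{"translation":[[0,0.005,0],[0,0.0045,0],[0,0,0],[0,0,0]],"roll":[0,0,0,0]}'
python3 - <<'E'
from h import *
print('scene pad',ray('s2',(318.1,223.6),.206))
for n in ['wrist','scene']:
    f=n[0]+'7'; snap(n,f); P=np.load('pics/'+f+'.npz')['P']; h=cv2.cvtColor(P,cv2.COLOR_RGB2HSV)
    m=cv2.inRange(h,(0,130,60),(5,255,255))|cv2.inRange(h,(174,130,60),(180,255,255))
    k,l,st,ce=cv2.connectedComponentsWithStats(m)
    for i in range(1,k):
        w=ray(f,ce[i],.036)
        if st[i,4]>5 and np.hypot(w[0]-.59,w[1]+.01)<.03: print(f,st[i].tolist(),ce[i].round(1),w.round(4),cv2.minAreaRect(np.argwhere(l==i)[:,::-1].astype(np.float32)))
# punch tip in wrist: print brightness rows around dot above it
for x,y in [(.5944,-.0018)]: print('tip pred',proj('w7',(x,y,.064)),'dot pred',proj('w7',(x,y,.036)),proj('s7',(x,y,.064)),proj('s7',(x,y,.036)))
P=np.load('pics/w7.npz')['P']
for v in range(200,262,4): print(v,' '.join('%3d/%3d'%(P[v,u,0],P[v,u,1]) for u in range(515,600,6)))
E
```

```text
time_s: 17.52
eef_pos: [0.5898, -0.1129, 0.0541]
ee_rot: [0.028, 1.0, 0.0, 0.0]
ft_force: [-1.0, -1.3, 4.8]
grip_width: 0.0195
grip_force: 31.8
scene pad [ 0.59863499 -0.00111206  0.206     ]
w7 [520, 236, 33, 29, 729] [535.9 250.1] [ 0.5985 -0.003   0.036 ] ((536.0000610351562, 250.00003051757812), (26.870054244995117, 32.52690887451172), 45.0)
s7 [316, 256, 5, 4, 15] [317.9 257.2] [ 0.5968 -0.0033  0.036 ] ((318.0, 257.5), (3.0, 4.0), 90.0)
tip pred [579.5696654  269.70719202] dot pred [539.34116954 242.45913868] [318.78632886 251.67187668] [318.78466088 256.83449449]
200  96/ 95  90/ 89  92/ 89  93/ 91  93/ 94  90/ 87  91/ 91  94/ 92  95/ 92  94/ 95  95/ 92  90/ 91  96/ 92  93/ 92  86/ 86
204  95/ 95  93/ 92  98/ 96  96/ 92  92/ 92  90/ 91  93/ 90  93/ 92  93/ 93  93/ 89  91/ 88  93/ 91  92/ 91  94/ 90  89/ 79
208  89/ 90  93/ 93  94/ 93  89/ 89  92/ 92  92/ 92  91/ 90  92/ 92  90/ 88  92/ 91  95/ 94  94/ 93  95/ 92  91/ 93  93/ 68
212  92/ 89  91/ 90  94/ 94  95/ 93  98/ 94  93/ 88  92/ 90  95/ 91  94/ 90  91/ 90  93/ 93  92/ 91  93/ 90  91/ 90  94/ 72
216  90/ 91  94/ 93  94/ 92
[... 760 characters left out ...]
  87/ 14  89/ 87  89/ 88  90/ 92  96/ 94  91/ 91  98/ 95  88/ 87  96/ 72  90/ 66
244  89/ 88  89/ 85  89/ 16  89/ 15  86/ 11  91/ 14  87/ 19  93/ 92  94/ 91  95/ 96  94/ 93  92/ 92  88/ 92  91/ 68  96/ 72
248  92/ 90  77/ 16  87/ 13  88/ 11  89/ 14  89/ 14  86/  6  93/ 92  89/ 89  92/ 91  92/ 91  95/ 94  85/ 87  87/ 66  95/ 68
252  94/ 92  86/  9  88/ 13  87/ 11  86/ 14  85/ 11  91/ 35  96/ 95  95/ 95  92/ 93  93/ 92  95/ 92  88/ 77  94/ 68  87/ 65
256  94/ 94  82/ 13  87/ 12  88/ 14  85/ 11  87/ 13  98/ 98  94/ 93  96/ 95  91/ 90  92/ 93  94/ 90  95/ 72  89/ 67  94/ 71
260  95/ 93  93/ 85  86/  7  86/ 10  90/ 17  92/ 26  97/ 96  98/ 94  92/ 90  95/ 92  93/ 92  88/ 88  92/ 68  93/ 71  91/ 69
```

```bash
python3 -m creep '{"translation":[[0,0.005,0],[0,0,0],[0,0,0],[0,0,0]],"roll":[0,0,0,0]}'
python3 - <<'E'
from h import *
P=np.load('pics/w7.npz')['P']
for v in range(256,312,4): print(v,' '.join('%3d/%3d/%3d'%tuple(P[v,u]) for u in range(536,632,6)))
E
```

```text
time_s: 17.95
eef_pos: [0.5899, -0.111, 0.0542]
ee_rot: [0.028, 1.0, 0.0, 0.001]
ft_force: [-0.0, -0.7, 5.8]
grip_width: 0.0194
grip_force: 31.8
256  90/ 14/ 15  89/ 14/ 10  90/ 14/ 13  94/ 93/ 86  90/ 89/ 81  88/ 88/ 81  91/ 88/ 82  95/ 94/ 87  84/ 88/ 87  95/ 74/ 22  91/ 67/ 16  90/ 65/ 16  88/ 65/ 17  92/ 67/ 17  92/ 68/ 19  88/ 67/ 18
260  91/ 17/ 15  89/ 14/ 12  97/ 96/ 89  92/ 94/ 86  97/ 95/ 89  91/ 91/ 85  93/ 94/ 86  93/ 92/ 87  85/ 86/ 84  91/ 66/ 18  93/ 69/ 21  92/ 66/ 16  91/ 68/ 18  95/ 70/ 21  93/ 72/ 21  90/ 67/ 19
264  91/ 29/ 26  97/ 97/ 89  93/ 92/ 87  93/ 92/ 86  93/ 93/ 86  97/ 95/ 90  96/ 94/ 88  95/ 94/ 89  86/ 76/ 56  95/ 71/ 23  94/ 71/ 21  92/ 68/ 19  91/ 66/ 16  89/ 66/ 16  92/ 67/ 18  90/ 65/ 18
268  93/ 95/ 88  94/ 91/ 86  93/ 91/ 84  94/ 93/ 86  93/ 90/ 84  92/ 93/ 86  94/ 91/ 86  95/ 93/ 87  96/ 74/ 23  90/ 67/ 19  92/ 67/ 20  93/ 70/ 18  92/ 70/ 20  91/ 68/ 19  90/ 68/ 18  90/ 68/ 22
272  95/ 92/ 87  95/ 92/ 87  90/ 89/ 82  92/ 90/ 85  89/ 89/ 80  94/ 93/ 88  88/ 87/ 80  91/ 91/ 84  92/ 68/ 19  90/ 68/ 15  88/ 64/ 13  93/ 71/ 21  90/ 66/ 14  90/ 67/ 22
[... 1088 characters left out ...]
/ 82 165/125/ 40  49/ 52/ 51  53/ 54/ 52  53/ 54/ 49  49/ 50/ 50  52/ 55/ 53  53/ 57/ 51  55/ 55/ 54  58/ 58/ 55
300  90/ 89/ 84  94/ 92/ 85  96/ 95/ 87  92/ 88/ 83  92/ 88/ 81  91/ 91/ 83 145/148/145 150/114/ 44  54/ 55/ 52  53/ 55/ 54  48/ 48/ 48  52/ 51/ 50  54/ 56/ 55  55/ 56/ 52  54/ 57/ 53  50/ 50/ 50
304  91/ 91/ 83  87/ 84/ 79  96/ 93/ 85  94/ 94/ 86 191/189/177 189/187/174 183/191/188 156/119/ 43  51/ 51/ 51  53/ 56/ 53  50/ 52/ 49  52/ 52/ 51  57/ 55/ 57  51/ 53/ 51  57/ 59/ 57   8/  8/  7
308 191/186/178 190/187/177 193/191/177 195/192/179 194/190/178 187/185/174 171/176/172 179/136/ 41  49/ 48/ 50  54/ 55/ 55  54/ 55/ 54  55/ 55/ 54  54/ 55/ 53  55/ 57/ 56   9/  9/ 11  11/  8/  9
```

Run:
```python
from h import *
print(ray('w7',(575.5,284),.064),ray('w7',(535.9,250.1),.036))
```

```text
[ 0.60121065 -0.00242303  0.064     ] [ 0.59851577 -0.00298461  0.036     ]
```

The punch tip sits about 3 mm from the dot centre. I'll release the post and lift.

```bash
python3 -m creep '{"translation":[[0,0,0],[0,0,0],[0,0,0],[0,0,0],[0,0,0]],"roll":[0,0,0,0,0]}' 0.2
python3 -m creep '{"translation":[[0,0,-0.02],[0,0,-0.05],[0,0,-0.08],[0,0,-0.09],[0,0,-0.09],[0,0,-0.09],[0,0,-0.08],[0,0,-0.05],[0,0,0],[0,0,0]],"roll":[0,0,0,0,0,0,0,0,0,0]}'
python3 -m creep '{"translation":[[0,0,0],[0,0,0],[0,0,0],[0,0,0],[0,0,0],[0,0,0]],"roll":[0,0,0,0,0,0]}' -1
python3 - <<'E'
from h import *
f='w8';snap('wrist',f); P=np.load('pics/'+f+'.npz')['P']; h=cv2.cvtColor(P,cv2.COLOR_RGB2HSV)
m=cv2.inRange(h,(0,130,60),(5,255,255))|cv2.inRange(h,(174,130,60),(180,255,255))
k,l,st,ce=cv2.connectedComponentsWithStats(m)
for i in range(1,k):
    w=ray(f,ce[i],.036)
    if st[i,4]>5: print(f,st[i].tolist(),ce[i].round(1),w.round(4))
go(.5945,-.0018,.225,-.0576)
E
```

```text
time_s: 18.37
eef_pos: [0.5893, -0.1117, 0.0527]
ee_rot: [0.029, 1.0, 0.0, -0.001]
ft_force: [-0.6, 0.2, -0.3]
grip_width: 0.0509
grip_force: 0.0
time_s: 19.2
eef_pos: [0.5903, -0.1124, 0.2756]
ee_rot: [0.029, 1.0, -0.0, 0.002]
ft_force: [0.1, 0.6, -0.2]
grip_width: 0.0514
grip_force: 0.0
time_s: 19.7
eef_pos: [0.5896, -0.1122, 0.2727]
ee_rot: [0.029, 1.0, 0.0, -0.001]
ft_force: [0.5, -0.3, 0.0]
grip_width: -0.0001
grip_force: 0.0
w8 [240, 0, 38, 70, 1682] [259.2  33.3] [ 0.4573 -0.161   0.036 ]
w8 [509, 137, 54, 6, 229] [536.9 139.5] [0.5786 0.126  0.036 ]
roll 0.0003 shift [0.0038 0.2762 0.1197] tilt [ 7.e-04  3.e-04 -1.e+00]
```

```bash
python3 -m creep '{"translation":[[0,0.03,0],[0.001,0.05,0],[0.001,0.05,0],[0.001,0.05,0.01],[0,0.05,0.02],[0,0.035,0.03],[0,0.011,0.03],[0,0,0.02],[0,0,0],[0,0,0]],"roll":[0,0,0,0,0,0,0,0,0,0]}'
python3 -m creep '{"translation":[[0,0,0.01],[0,0,0.015],[0,0,0.015],[0,0,0.01],[0,0,0]],"roll":[0,0,0,0,0]}'
```

```text
time_s: 20.58
eef_pos: [0.5944, -0.0027, 0.228]
ee_rot: [0.029, 1.0, -0.0, -0.001]
ft_force: [-0.1, -0.4, 0.5]
grip_width: -0.0002
grip_force: 0.0
time_s: 21.0
eef_pos: [0.5942, -0.0022, 0.2077]
ee_rot: [0.029, 1.0, 0.0, -0.001]
ft_force: [-0.5, 0.5, -0.3]
grip_width: -0.0006
grip_force: 0.0
```

```bash
python3 -m creep '{"translation":[[0,0,0.01],[0,0,0.01],[0,0,0.01],[0,0,0.01],[0,0,0.01],[0,0,0.01],[0,0,0.008],[0,0,0.005],[0,0,0],[0,0,0]],"roll":[0,0,0,0,0,0,0,0,0,0]}'
```

```text
time_s: 21.83
eef_pos: [0.5951, -0.0021, 0.1828]
ee_rot: [0.029, 1.0, -0.0, 0.001]
ft_force: [-3.7, -0.8, 8.9]
grip_width: -0.0
grip_force: 4.7
```

```bash
python3 -m creep '{"translation":[[0,0,0.006],[0,0,0.006],[0,0,0.004],[0,0,0],[0,0,0]],"roll":[0,0,0,0,0]}'
```

```text
time_s: 22.25
eef_pos: [0.5952, -0.0021, 0.1781]
ee_rot: [0.029, 1.0, -0.0, 0.002]
ft_force: [-5.1, 0.9, 13.0]
grip_width: -0.0004
grip_force: 6.6
```

```bash
python3 -m creep '{"translation":[[0,0,0.004],[0,0,0.003],[0,0,0],[0,0,0]],"roll":[0,0,0,0]}'
```

```text
time_s: 22.58
eef_pos: [0.5952, -0.0021, 0.178]
ee_rot: [0.029, 1.0, -0.001, 0.003]
ft_force: [-9.3, 1.4, 20.0]
grip_width: -0.0001
grip_force: 10.5
```

The ram is on its hard stop: z stayed at 0.178 while the force rose to 20 N. I'll retract.

```bash
python3 -m creep '{"translation":[[0,0,-0.02],[0,0,-0.03],[0,0,-0.04],[0,0,-0.05],[0,0,-0.06],[0,0,-0.06],[0,0,-0.04],[0,0,0],[0,0,0],[0,0,0]],"roll":[0,0,0,0,0,0,0,0,0,0]}'
python3 -m creep '{"translation":[[0.03,0,0],[0.06,0,0],[0.06,0,0],[0.06,0,0],[0.06,0,0],[0.06,0,0],[0.03,0,0],[0,0,0],[0,0,0],[0,0,0]],"roll":[0,0,0,0,0,0,0,0,0,0]}'
python3 - <<'E'
from h import *
for n in ['scene']:
    f='s9'; snap(n,f)
    P=np.load('pics/'+f+'.npz')['P']; h=cv2.cvtColor(P,cv2.COLOR_RGB2HSV)
    for nm,m,z in [('red',cv2.inRange(h,(0,130,60),(5,255,255))|cv2.inRange(h,(174,130,60),(180,255,255)),.036),('black',cv2.inRange(h,(0,0,0),(180,255,45)),.206),('orange',cv2.inRange(h,(6,170,120),(17,255,255)),.122)]:
        k,l,st,ce=cv2.connectedComponentsWithStats(m)
        for i in range(1,k):
            u,v=ce[i]
            if st[i,4]>8 and (300<u<335 and 205<v<265 or 400<u<440 and 220<v<280): print(nm,st[i].tolist(),ce[i].round(1),ray(f,ce[i],z).round(4))
print(proj('s9',W((.4558,.2934,.0636),(0,-.065,.122))))
E
```

```text
time_s: 23.42
eef_pos: [0.5945, -0.0019, 0.289]
ee_rot: [0.029, 1.0, 0.0, -0.001]
ft_force: [0.6, -0.3, -0.4]
grip_width: 0.0003
grip_force: 0.0
time_s: 24.25
eef_pos: [0.4513, 0.0063, 0.2896]
ee_rot: [0.029, 1.0, 0.0, -0.001]
ft_force: [0.7, -0.2, -1.2]
grip_width: 0.0002
grip_force: 0.0
red [317, 256, 4, 4, 15] [318.4 257.4] [ 0.5965 -0.0017  0.036 ]
black [309, 216, 19, 18, 215] [318.  224.4] [0.6009 0.     0.206 ]
orange [434, 225, 5, 6, 10] [436.  227.8] [0.3886 0.2415 0.122 ]
orange [410, 231, 21, 34, 246] [419.1 247.6] [0.4703 0.2301 0.122 ]
[420.23253932 244.49517128]
```

The pad is back at its starting pixels (bounding box identical to the first picture), the dot is under the punch, and the blade is in its slot. Handing in.

```bash
python3 -c "
from bench import manip
print(manip.close_job())"
```

```text
the job is handed in; nothing more can be done
None
```

The job is handed in at about 24 s, with no verdict returned: the stop blade is home in the empty slot, the red dot is within about 3 mm of the punch tip, and the ram was pressed to its stop and has sprung back up.

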